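Feel for the output key left latched in and release it

TASK

The bench supply is off, so no lamp tells that one of the four output keys on the switch box has been left latched in. Feel along the row from the robot's left to its right, tapping each of the four keys lightly with a fingertip so that none changes over, then press the one that is already down right in and let go, so that it springs up and all four stand out. Press in none of the keys that are out, grasp nothing, and leave the things standing about where they are.

Things in the scene. Friction and masses are not known exactly. Their poses are not given: they have to be found in the camera images.
- switch_box: four-way output switch box, a grey steel case 130 mm deep (x), 270 mm wide (y), its flat deck 58 mm above the bench, to which it is fixed. Origin at the centre of its underside, x towards its back, y to its left as the robot sees it. The four keys stand in one row along y at x = -36 mm, y = 57, 19, -19 and -57 mm (leftmost first)
- row_mid (a point): middle of the key row, at the height of the top of a key that is out (70 mm above the bench); a latched key's top is 4 mm lower (66 mm). Push-push keys, pressed straight down, about 7.2 mm to the stop. An out key yields at about 2.5 N and takes 6 N just above the stop; the latched one yields slowly, up to 4.5 N above the stop. A touch of up to 2.5 N changes nothing over
- row_floor (a point): 7.5 mm below row_mid, 4.5 mm above the deck: height of a key's top when pressed firmly to its stop (8 to 14 N). Pressed to the stop (7 mm or more below its out height) and let go, the latched key springs up and stays out, and an out key stays latched; pressed less than 6 mm below the out height, either goes back to where it was
- posts_mid (a point): middle of the row of eight red and black binding posts, 58 mm behind the keys, level with their tops, 20 mm above the deck. Between them and the keys: four dark lamps 4 mm high, 28 mm behind the keys. At the deck's left end, 49 mm from the leftmost key, two larger posts and a fuse cap, up to 20 mm high
- key_a_top (a point): centre of the top face of one of the four identical ivory keys (20 x 20 mm, standing 12 mm out of the deck when not latched). Which place in the row this one has differs from start to start (the letters do not follow the row), and so does the place of the latched key
- key_b_top (a point): centre of the top face of one of the four identical ivory keys (20 x 20 mm, standing 12 mm out of the deck when not latched). Which place in the row this one has differs from start to start (the letters do not follow the row), and so does the place of the latched key
- key_c_top (a point): centre of the top face of one of the four identical ivory keys (20 x 20 mm, standing 12 mm out of the deck when not latched). Which place in the row this one has differs from start to start (the letters do not follow the row), and so does the place of the latched key
- key_d_top (a point): centre of the top face of one of the four identical ivory keys (20 x 20 mm, standing 12 mm out of the deck when not latched). Which place in the row this one has differs from start to start (the letters do not follow the row), and so does the place of the latched key
- flux_tin: bystander: round flux tin, 35 mm wide, 15 mm high, standing on the box's deck to the right of the key row; origin at the centre of its underside
- solder_reel: bystander: solder reel standing on its flange, 54 mm wide, 44 mm high, left of the box; origin at the centre of its underside
- cleaner_bottle: bystander: white dispenser bottle with a steel cap, 52 mm wide, 92 mm high, right of the box; origin at the centre of its underside
- parts_cup: bystander: small black cup, 44 mm wide, 38 mm high, behind the box; origin at the centre of its underside
- multimeter: bystander: red and black multimeter lying on its back, 185 x 90 x 44 mm, behind the box; origin at the centre of its underside
- tweezers: bystander: steel tweezers lying in front of the box, 130 mm long, 4 mm thick; origin near the middle of its underside
- cleaning_brush: bystander: purple-handled brush lying at the box's front right, 185 mm long, 17 mm high; origin near the middle of its underside
- phone_board: bystander: green phone circuit board lying in front of the box, 58 x 112 x 6 mm; origin at the centre of its underside

How it is judged:
By the outcome, as a careful person would: the job done as asked, in the order asked, and still so for the second after the job is handed in, with the robot touching nothing.
It also fails if it takes over 42 s, if anything falls off the work surface, if the arm or the gripper's body presses on something with over 40 N, if the wrist force passes 120 N, or if a joint passes its speed limit or range.

ROBOT

A 6-joint arm with a two-finger parallel gripper is mounted at the origin on the work surface. World frame = base frame: x ahead of the robot, y to its left, z up, the work surface at z = 0. Lengths are in m, angles in rad, forces in N, time in s.
With the tool pointing down it reaches from about 0.325 to 0.9 m from the base axis. Payload 6.1 kg.
Tool frame: the origin (TCP) lies on the centre line of the jaws, within the pads' length; the fingertips stand 22 mm ahead of it and the grasp point (between the pads) lies 3 mm ahead of it (arm.tcp_to_tips is the distance from the TCP to the fingertips, in m); x points along the fingers, y is the direction in which the jaws open and shut, and the axes are right-handed (so a half turn about x gives the same grasp; the last joint's range is limited). The gripper opens to 87 mm and grips with 3 to 60 N. Pads are 19 mm wide; open, the fingers measure 117 mm over their backs; the gripper's body (75 mm by 190 mm) begins 51 mm behind the grasp point.
Start: joints at [1.183, 0.22, 1.526, -0, 1.395, -0.126], TCP at [0.162, 0.604, 0.245] pointing down, gripper open.
Joint ranges: [-2.98, 2.98], [-0.91, 2.08], [0.09, 2.57], [-1.24, 4.39], [0.2, 2.65], [-2.68, 2.68]. Speed limits (rad/s): [2.57, 2.57, 3.01, 3.14, 3.14, 3.14].

INTERFACE

Orientations are given as a unit quaternion [w, x, y, z].
In Python, from cell import arm gives the robot as it stands.
- The arm moves only by the tool play_rows, never from a script. Its argument "deltas" is a list of rows, each a list of 6 numbers: the shift along the tool's x, y, z in cm, then the turn, a rotation vector about the tool's x, y, z in degrees. In form: [[dx, dy, dz, rx, ry, rz], ...]. A call has 1 to 5 rows; each row shifts and turns the commanded pose from where the row before left it, along the tool's axes as they then stand; what a row does not reach is not made up. A row lasts 1/8 s, in which the tool goes at most 62.5 mm and 10.7 degrees, less where a joint would pass 70% of its speed; a pose out of reach is approached as far as the arm can. A call with a gripper value outside its range is refused whole. "gripper" is the finger opening in cm, from 0 to 8.7, set as the call begins (left out, the last holds). The fingers move at their own pace and stop on an object; "force" is the grip in N (left out, the last holds). Time passes only in rows, so rows that do not move let the fingers close. It gives the time, the measured TCP pose, the force and the opening at its end, in the units of the state.
- arm.get_state(): the state, without advancing time (a new reading comes with each control period).
- arm.camera(name): name is "scene" or "top" or "wrist"; returns a dict with "frame" (420x560x3 uint8, blue, green, red), "K" (3x3 intrinsics, pixels), "position" and "rotation" of the camera in the world; the wrist camera has in their place "mount" (4x4, takes a point from camera to tool coordinates, whose origin is the TCP and whose axes are the tool frame's). Camera axes: x right, y up, looking along -z (the intrinsics and any distortion apply to the point x, -y, -z); pixel columns grow to the right and rows downward; lengths in m; the calibration is good to about 2 mm. A picture is of the moment at which its call begins: read the wrist's pose just before it. There is no depth.
- arm.sign_off(): hands the job in, once; it reports no verdict.
Trained networks look in a picture, given as the dict that the camera call returned (one of the last four; its "shot" number tells which), for a name from the list of things; names that differ only in an ending like _2 or _b are one class to them, and where a whole thing is asked for, a point or a joint stands for the part that bears it (a point fixed in the world has none). Each returns a list of dicts, best first, with "conf" (0 to 1); they miss things now and then, are a little off and sometimes report something else, mostly with a low value. They report only what shows in the picture. A call takes as long as a camera call.
- arm.cut_out(thing, picture): "region" (420x560 bool, what is visible of it) and "xy" ([column, row] in pixels, amid what is visible of it).
- arm.landmark_of(thing, picture): "xy" ([column, row] in pixels: a listed point, or the origin of a listed thing).
The state is a dict: "clock": time; "joint_pos": joint angles; "joint_velocities": joint speeds; "joint_torque": joint torques, N m; "eef_pos": TCP position; "orientation": TCP orientation; "wrist_force": force on the tool from outside, world axes, zero at the start; "torque": the same for the moment, N m; "grip_width": finger opening in m.
Only numpy, scipy, OpenCV 4.12 (cv2) and the standard library are available. Lean on these libraries where they do the work, as an engineer would, in place of code of your own. Each camera call takes 0.05 s, during which the arm holds its last target.

## Working session

There is one attempt and no reset: what is moved stays moved. The work goes in short steps, Python scripts to look and compute and a tool call to move; the robot and the scene stay as the last step left them, time stands still between calls to the robot, and variables do not carry over. Pictures are saved under pics/ and viewed, and the job is handed in when it is done.

Besides the shell and the picture viewer there is one more tool, called after "Call:" as a command line: name --pt "numbers of a row" for each row, then --argument value for the rest. play_rows: Moves the arm, as the interface text tells. Its arguments: {"type":"object","properties":{"deltas":{"type":"array"},"gripper":{"type":"number"},"force":{"type":"number"}},"required":["deltas"]}

```bash
mkdir -p pics
cat > h.py <<'E'
import numpy as np, cv2
from cell import arm
from scipy.spatial.transform import Rotation as R
def Rq(q): return R.from_quat([q[1],q[2],q[3],q[0]])
def ray(pic,xy,st=None):
    K=pic["K"]; d=np.linalg.inv(K)@np.array([xy[0],xy[1],1.]); d=np.array([d[0],-d[1],-d[2]])
    if "mount" in pic:
        M=pic["mount"]; Rt=Rq(st["orientation"]).as_matrix()
        return Rt@M[:3,3]+np.array(st["eef_pos"]), Rt@M[:3,:3]@d
    return np.array(pic["position"]), np.array(pic["rotation"])@d
def atz(pic,xy,z,st=None):
    o,d=ray(pic,xy,st); return o+d*(z-o[2])/d[2]
E
python3 - <<'E'
from h import *
st=arm.get_state(); print(st)
for n in ["top","scene"]:
    p=arm.camera(n); cv2.imwrite(f"pics/{n}0.png",p["frame"]); print(n,[k for k in p],p["position"] )
    for t,z in [("row_mid",.07),("posts_mid",.078),("switch_box",0.0),("key_a_top",.07)]:
        for r in arm.landmark_of(t,p)[:5]: print(t,r["xy"],round(r["conf"],2),atz(p,r["xy"],z).round(4))
E
```

```text
{'clock': 0.0, 'joint_pos': array([ 1.18286903e+00,  2.21199274e-01,  1.52760197e+00, -2.18048548e-05,
        1.39467006e+00, -1.26082766e-01]), 'joint_velocities': array([ 0.00067025, -0.00048839,  0.00125072,  0.00122871,  0.00068524,
        0.00027664]), 'joint_torque': array([ 7.37770533e-04, -4.94620550e+01, -3.87371099e+01,  7.00079463e-02,
        5.74038480e-02, -1.28246925e-04]), 'eef_pos': array([0.161574  , 0.60316982, 0.24345867]), 'orientation': array([ 0.70089368,  0.09166608,  0.70121666, -0.09295471]), 'wrist_force': array([-0.32449762, -1.0181262 ,  0.46484   ]), 'torque': array([0.00246273, 0.0089499 , 0.03213187]), 'grip_width': 0.08702875419161826}
top ['frame', 'K', 'position', 'rotation', 'shot'] [0.38484282 0.00788939 0.9041473 ]Traceback (most recent call last):
  File "<stdin>", line 6, in <module>
  File "h.py", line 12, in atz
    o,d=ray(pic,xy,st); return o+d*(z-o[2])/d[2]
        ~~~^^^^^^^^^^^
  File "h.py", line 10, in ray
    return np.array(pic["position"]), np.array(pic["rotation"])@d
                                      ~~~~~~~~~~~~~~~~~~~~~~~~~^~
ValueError: matmul: Input operand 1 has a mismatch in its core dimension 0, with gufunc signature (n?,k),(k,m?)->(n?,m?) (size 3 is different from 4)
```

```bash
sed -i 's/np.array(pic\["rotation"\])@d/Rq(pic["rotation"]).as_matrix()@d/' h.py
python3 - <<'E'
from h import *
for n in ["top","scene"]:
    p=arm.camera(n); cv2.imwrite(f"pics/{n}0.png",p["frame"]); print(n,p["K"],p["position"],p["rotation"])
    for t,z in [("row_mid",.07),("posts_mid",.078),("switch_box",0.0),("key_a_top",.07)]:
        for r in arm.landmark_of(t,p)[:5]: print(t,r["xy"],round(r["conf"],2),atz(p,r["xy"],z).round(4))
E
```

```text
top [[460.56526796   0.         273.98972582]
 [  0.         460.56526796 209.07956541]
 [  0.           0.           1.        ]] [0.38484282 0.00788939 0.9041473 ] [-0.63654781 -0.07317926  0.0910136   0.76234389]
row_mid [222.5, 257.1] 0.71 [0.5083 0.0768 0.07  ]
posts_mid [215.5, 223.4] 0.59 [0.5706 0.0793 0.078 ]
switch_box [222.9, 247.6] 0.8 [0.5372 0.0789 0.    ]
key_a_top [212.9, 258.7] 0.42 [0.5085 0.0944 0.07  ]
key_a_top [225.2, 243.1] 0.27 [0.5328 0.068  0.07  ]
scene [[529.70750344   0.         277.75620898]
 [  0.         529.70750344 215.9816667 ]
 [  0.           0.           1.        ]] [ 1.33675032 -0.19761348  0.80559176] [0.72128112 0.31068664 0.24789875 0.56725089]
row_mid [312.4, 189.4] 0.73 [0.5099 0.0735 0.07  ]
row_mid [322.8, 205.8] 0.4 [0.5655 0.0797 0.07  ]
row_mid [310.5, 192.4] 0.32 [0.5184 0.0668 0.07  ]
posts_mid [320.9, 208.6] 0.98 [0.5811 0.0704 0.078 ]
posts_mid [312.6, 194.6] 0.16 [0.5352 0.0662 0.078 ]
switch_box [316.1, 222.3] 0.73 [0.5403 0.076  0.    ]
switch_box [193.1, 199.6] 0.72 [ 0.4003 -0.1774  0.    ]
key_a_top [323.2, 191.2] 0.65 [0.5211 0.0942 0.07  ]
```

View pics/top0.png

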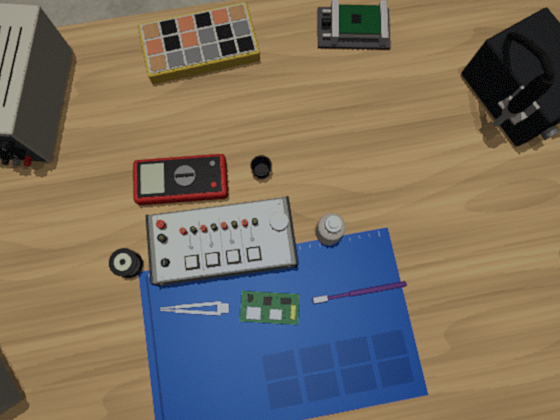

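View pics/scene0.png

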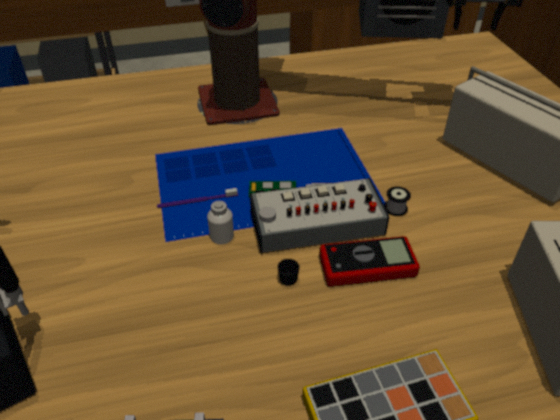

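Run:
```python
from h import *
im=cv2.imread("pics/top0.png"); cv2.imwrite("pics/topz.png",cv2.resize(im[190:290,135:310],None,fx=4.5,fy=4.5,interpolation=cv2.INTER_CUBIC))
st=arm.get_state(); print(Rq(st["orientation"]).as_matrix().round(3)); 
p=arm.camera("wrist"); print(p["mount"].round(3),p["K"]); cv2.imwrite("pics/w0.png",p["frame"])
p=arm.camera("top")
print(atz(p,(191,263),.07),atz(p,(254,254),.07),atz(p,(182,231),.078),atz(p,(255,222),.078))
```

```text
[[ 0.     0.259  0.966]
 [ 0.     0.966 -0.259]
 [-1.     0.    -0.   ]]
[[-0.     0.261 -0.965 -0.14 ]
 [ 1.    -0.001 -0.001  0.   ]
 [-0.001 -0.965 -0.261 -0.071]
 [ 0.     0.     0.     1.   ]] [[370.65636631   0.         279.21764707]
 [  0.         370.65636631 212.38404009]
 [  0.           0.           1.        ]]
[0.50789617 0.1345462  0.07      ] [0.50369705 0.01960032 0.07      ] [0.56743662 0.14141708 0.078     ] [0.5602675  0.00773519 0.078     ]
```

View pics/topz.png

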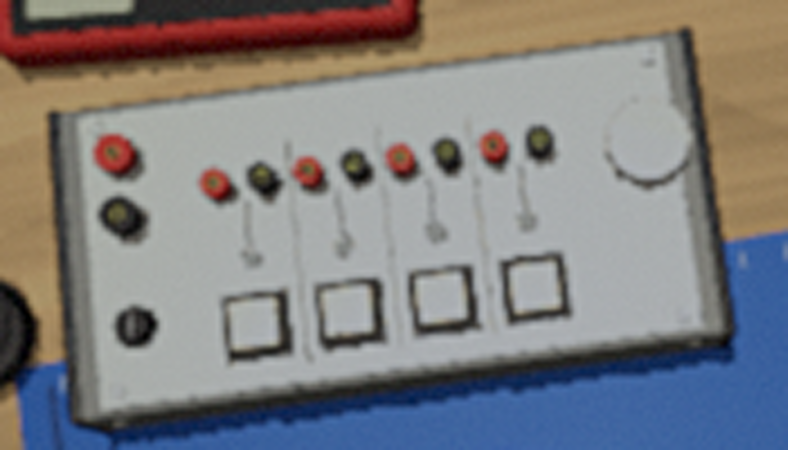

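Call:
play_rows --pt "0 -3.5 3.9 0 0 0" --pt "0 -3.5 3.9 0 0 0" --pt "0 -3.5 3.9 0 0 0" --pt "0 -3.5 3.9 0 0 0" --pt "0 -3.5 3.9 0 0 0" --gripper 0

```text
clock: 1.32
eef_pos: [0.3056, 0.3828, 0.2448]
orientation: [0.701, 0.092, 0.701, -0.092]
wrist_force: [0.2, 0.8, -0.1]
grip_width: 0.0452
```

Call:
play_rows --pt "0 -3.5 3.9 0 0 0" --pt "0 -3.5 3.9 0 0 0" --pt "0 -3.5 3.9 0 0 0" --pt "0 -3.5 3.9 0 0 0" --pt "0 -3.5 3.9 0 0 0"

```text
clock: 1.95
eef_pos: [0.4487, 0.1632, 0.245]
orientation: [0.701, 0.092, 0.701, -0.092]
wrist_force: [0.3, 0.1, -0.1]
grip_width: 0.0014
```

Call:
play_rows --pt "0 -3.5 3.9 0 0 0" --pt "0 -3.5 3.9 0 0 0" --pt "0 0 0 -6.5 0 0" --pt "0 0 0 -6.5 0 0" --pt "0 0 0 0 0 0"

```text
clock: 2.58
eef_pos: [0.5052, 0.0767, 0.2446]
orientation: [0.707, 0.013, 0.707, -0.013]
wrist_force: [0.6, 0.6, 0.2]
grip_width: 0.0002
```

```bash
cat > look.py <<'E'
from h import *
import sys
st=arm.get_state(); print(st["clock"],st["eef_pos"].round(4),Rq(st["orientation"]).as_matrix().round(3).tolist(),st["wrist_force"].round(2),st["grip_width"])
p=arm.camera("wrist"); cv2.imwrite(f"pics/{sys.argv[1]}.png",p["frame"])
for t,z in [("row_mid",.07),("posts_mid",.078),("switch_box",0.0),("key_a_top",.07)]:
    for r in arm.landmark_of(t,p)[:5]: print(t,r["xy"],round(r["conf"],2),atz(p,r["xy"],z,st).round(4))
E
python3 look.py w1
```

```text
2.575 [0.5052 0.0767 0.2446] [[0.0, 0.036, 0.999], [0.0, 0.999, -0.036], [-1.0, 0.0, 0.0]] [0.65 0.61 0.17] 0.000244340467032102
row_mid [282.2, 200.7] 0.94 [0.5095 0.0794 0.07  ]
row_mid [280.5, 217.3] 0.7 [0.5245 0.0774 0.07  ]
switch_box [277.5, 216.4] 0.84 [0.5433 0.0738 0.    ]
key_a_top [303.9, 202.1] 0.68 [0.5114 0.0983 0.07  ]
```

View pics/w1.png

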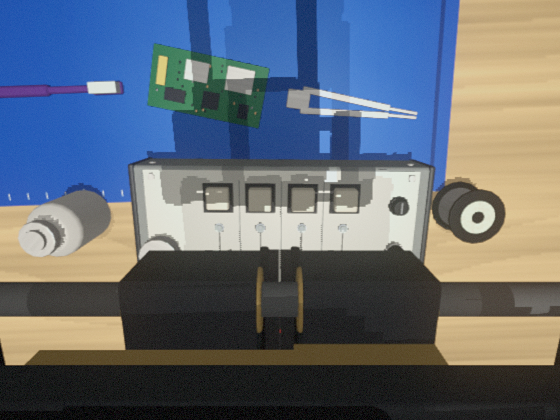

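Run:
```python
from h import *
st=arm.get_state(); p=arm.camera("wrist"); f=p["frame"]
cv2.imwrite("pics/w1z.png",cv2.resize(f[170:250,190:375],None,fx=4.3,fy=4.3,interpolation=cv2.INTER_CUBIC))
for r in arm.cut_out("key_a_top",p)[:6]:
    ys,xs=np.where(r["region"]); print(round(r["conf"],2),r["xy"],xs.min(),xs.max(),ys.min(),ys.max(),atz(p,r["xy"],.07,st).round(4))
for c in [(218,198),(345.5,199)]: print(atz(p,c,.07,st).round(4))
```

```text
0.71 [302.5, 200.3] 291 313 188 211 [0.5096 0.0975 0.07  ]
0.67 [344.9, 198.3] 333 357 188 212 [0.5091 0.1345 0.07  ]
[0.505  0.0241 0.07  ]
[0.5098 0.135  0.07  ]
```

View pics/w1z.png

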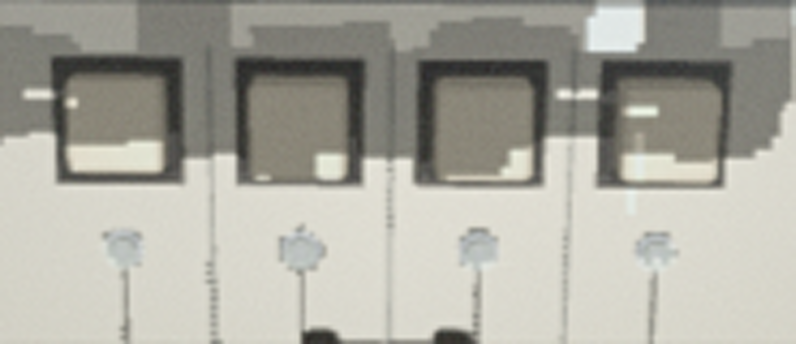

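Call:
play_rows --pt "0 2.95 0.15 0 0 0" --pt "0 2.95 0.12 0 0 0" --pt "4.5 0 0 0 0 0" --pt "4.5 0 0 0 0 0" --pt "4.0 0 0 0 0 0"

```text
clock: 3.55
eef_pos: [0.5095, 0.136, 0.1131]
orientation: [0.707, 0.012, 0.707, -0.012]
wrist_force: [0.6, 0.3, 0.2]
grip_width: 0.0003
```

Call:
play_rows --pt "1.0 0 0 0 0 0" --pt "0.2 0 0 0 0 0" --pt "0 0 0 0 0 0" --pt "0 0 0 0 0 0"

```text
clock: 4.05
eef_pos: [0.5112, 0.1359, 0.1043]
orientation: [0.708, 0.013, 0.706, -0.012]
wrist_force: [0.1, -0.5, 0.2]
grip_width: 0.0002
```

```bash
python3 look.py w2; python3 -c "
from h import *
for i in range(3):
  arm.camera('top'); s=arm.get_state(); print(s['clock'],s['eef_pos'],s['wrist_force'].round(2))"
```

```text
4.05 [0.5112 0.1359 0.1043] [[0.003, 0.035, 0.999], [0.0, 0.999, -0.035], [-1.0, 0.0, 0.003]] [ 0.15 -0.49  0.21] 0.0001704716944890623
row_mid [166.5, 256.1] 0.69 [0.5089 0.0795 0.07  ]
switch_box [202.3, 256.6] 0.35 [0.5377 0.081  0.    ]
key_a_top [203.5, 259.1] 0.56 [0.5111 0.0979 0.07  ]
key_a_top [56.4, 254.4] 0.53 [0.506  0.0243 0.07  ]
4.35 [0.50998735 0.13573687 0.10283678] [-0.6  -0.36 -0.18]
4.4 [0.5099285  0.13576503 0.10271999] [ 0.25  0.39 -0.3 ]
4.45 [0.50985512 0.13573809 0.10260603] [-0.04  0.13 -0.16]
```

View pics/w2.png

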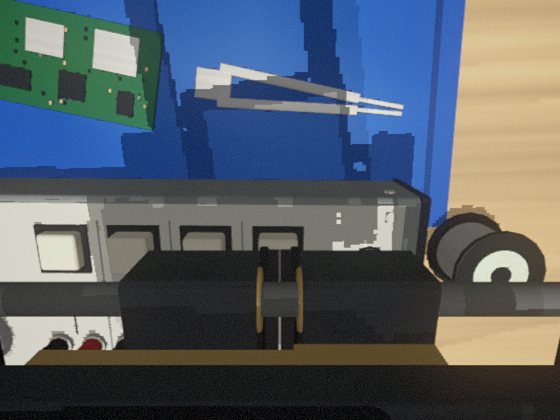

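Call:
play_rows --pt "0.5 0 0 0 0 0" --pt "0.2 0 0 0 0 0" --pt "0.0 0 0 0 0 0" --pt "0 0 0 0 0 0"

```text
clock: 4.95
eef_pos: [0.5099, 0.1358, 0.0955]
orientation: [0.707, 0.012, 0.707, -0.012]
wrist_force: [0.2, -0.6, 0.6]
grip_width: 0.0006
```

```bash
cat > f.py <<'E'
from h import *
F=[];Z=[]
for i in range(3):
  s=arm.get_state(); F.append(s['wrist_force']);Z.append(s['eef_pos']); 
  if i<2: arm.camera('top')
print(s['clock'],'tipz',[round((z[2]-arm.tcp_to_tips)*1e3,2) for z in Z],'pos',Z[-1].round(4),'F',[f.round(1).tolist() for f in F])
E
python3 f.py
```

```text
5.05 tipz [np.float64(73.51), np.float64(73.57), np.float64(73.64)] pos [0.51   0.1358 0.0956] F [[0.2, -0.6, 0.6], [-0.5, 0.2, 0.5], [0.2, -0.5, -0.5]]
```

Call:
play_rows --pt "0.1 0 0 0 0 0" --pt "0.1 0 0 0 0 0" --pt "0.05 0 0 0 0 0" --pt "0 0 0 0 0 0"

```text
clock: 5.55
eef_pos: [0.5098, 0.1357, 0.093]
orientation: [0.707, 0.012, 0.707, -0.012]
wrist_force: [0.8, 0.0, -0.0]
grip_width: 0.0005
```

Call:
play_rows --pt "0.04 0 0 0 0 0" --pt "0 0 0 0 0 0"

```text
clock: 5.8
eef_pos: [0.5098, 0.1357, 0.0926]
orientation: [0.707, 0.012, 0.707, -0.012]
wrist_force: [0.2, 0.3, 0.3]
grip_width: 0.0001
```

Call:
play_rows --pt "0.04 0 0 0 0 0" --pt "0 0 0 0 0 0"

```text
clock: 6.05
eef_pos: [0.5099, 0.1358, 0.0923]
orientation: [0.707, 0.012, 0.707, -0.012]
wrist_force: [-0.2, -0.1, 0.3]
grip_width: 0.0003
```

```bash
python3 f.py
```

```text
6.15 tipz [np.float64(70.34), np.float64(70.35), np.float64(70.34)] pos [0.5099 0.1358 0.0923] F [[-0.2, -0.1, 0.3], [-0.3, -0.0, 0.8], [0.6, -0.0, -0.2]]
```

Call:
play_rows --pt "0.04 0 0 0 0 0" --pt "0 0 0 0 0 0"

```text
clock: 6.4
eef_pos: [0.5099, 0.1358, 0.092]
orientation: [0.707, 0.012, 0.707, -0.012]
wrist_force: [-0.6, -0.2, 1.6]
grip_width: 0.0004
```

```bash
python3 f.py
```

```text
6.5 tipz [np.float64(69.96), np.float64(69.95), np.float64(69.93)] pos [0.5099 0.1358 0.0919] F [[-0.6, -0.2, 1.6], [-1.2, -0.2, 1.1], [0.1, -0.2, 1.7]]
```

Call:
play_rows --pt "0.03 0 0 0 0 0" --pt "0 0 0 0 0 0"

```text
clock: 6.75
eef_pos: [0.51, 0.1358, 0.0916]
orientation: [0.707, 0.012, 0.707, -0.012]
wrist_force: [0.1, 0.0, 3.1]
grip_width: 0.0002
```

```bash
python3 f.py
```

```text
6.85 tipz [np.float64(69.63), np.float64(69.59), np.float64(69.6)] pos [0.5099 0.1358 0.0916] F [[0.1, 0.0, 3.1], [-1.5, 0.6, 1.3], [-0.8, -0.5, 2.6]]
```

Call:
play_rows --pt "-0.5 0 0 0 0 0" --pt "0 -1.9 0 0 0 0" --pt "0 -1.9 0 0 0 0" --pt "0.2 0 0 0 0 0" --pt "0 0 0 0 0 0"

```text
clock: 7.48
eef_pos: [0.5083, 0.0973, 0.0942]
orientation: [0.707, 0.013, 0.707, -0.013]
wrist_force: [0.4, 0.2, 0.8]
grip_width: 0.0002
```

```bash
python3 f.py
```

```text
7.575 tipz [np.float64(72.22), np.float64(72.32), np.float64(72.42)] pos [0.5085 0.0978 0.0944] F [[0.4, 0.2, 0.8], [0.6, -0.1, -0.5], [-1.2, -0.1, 0.5]]
```

Call:
play_rows --pt "0.1 0 0 0 0 0" --pt "0.1 0 0 0 0 0" --pt "0 0 0 0 0 0"

```text
clock: 7.95
eef_pos: [0.5085, 0.098, 0.0924]
orientation: [0.707, 0.012, 0.707, -0.012]
wrist_force: [0.5, 0.0, 0.2]
grip_width: 0.0005
```

```bash
python3 f.py
```

```text
8.05 tipz [np.float64(70.45), np.float64(70.48), np.float64(70.47)] pos [0.5085 0.0979 0.0925] F [[0.5, 0.0, 0.2], [-1.3, 0.3, -0.2], [1.1, 0.0, 0.2]]
```

Call:
play_rows --pt "0.04 0 0 0 0 0" --pt "0 0 0 0 0 0"

```text
clock: 8.3
eef_pos: [0.5086, 0.0978, 0.0923]
orientation: [0.707, 0.012, 0.707, -0.012]
wrist_force: [-1.3, -0.2, 1.9]
grip_width: 0.0002
```

```bash
python3 f.py
```

```text
8.4 tipz [np.float64(70.26), np.float64(70.24), np.float64(70.21)] pos [0.5085 0.0978 0.0922] F [[-1.3, -0.2, 1.9], [-1.4, -0.5, 2.0], [-0.1, 1.8, 1.1]]
```

Call:
play_rows --pt "-0.5 0 0 0 0 0" --pt "0 -1.9 0 0 0 0" --pt "0 -1.9 0 0 0 0" --pt "0.2 0 0 0 0 0" --pt "0.1 0 0 0 0 0"

```text
clock: 9.02
eef_pos: [0.5071, 0.0594, 0.094]
orientation: [0.707, 0.013, 0.707, -0.013]
wrist_force: [0.6, -0.1, 0.8]
grip_width: 0.0006
```

Call:
play_rows --pt "0.1 0 0 0 0 0" --pt "0 0 0 0 0 0" --pt "0 0 0 0 0 0"

```text
clock: 9.4
eef_pos: [0.5072, 0.0601, 0.0931]
orientation: [0.707, 0.012, 0.707, -0.012]
wrist_force: [0.1, -0.6, -0.1]
grip_width: 0.0005
```

```bash
python3 f.py
```

```text
9.5 tipz [np.float64(71.13), np.float64(71.15), np.float64(71.16)] pos [0.5072 0.06   0.0932] F [[0.1, -0.6, -0.1], [0.6, 0.1, 0.0], [-0.4, -0.5, -0.3]]
```

Call:
play_rows --pt "0.05 0 0 0 0 0" --pt "0 0 0 0 0 0"

```text
clock: 9.75
eef_pos: [0.5072, 0.0598, 0.0926]
orientation: [0.707, 0.012, 0.707, -0.012]
wrist_force: [-0.7, -0.2, 0.8]
grip_width: 0.0001
```

```bash
python3 f.py
```

```text
9.85 tipz [np.float64(70.6), np.float64(70.61), np.float64(70.65)] pos [0.5072 0.0598 0.0926] F [[-0.7, -0.2, 0.8], [-0.3, -0.5, -0.5], [0.1, 0.1, -1.1]]
```

Call:
play_rows --pt "0.04 0 0 0 0 0" --pt "0 0 0 0 0 0"

```text
clock: 10.1
eef_pos: [0.5073, 0.0598, 0.0923]
orientation: [0.707, 0.012, 0.707, -0.012]
wrist_force: [0.9, 0.2, 0.6]
grip_width: 0.0002
```

```bash
python3 f.py
```

```text
10.2 tipz [np.float64(70.34), np.float64(70.35), np.float64(70.33)] pos [0.5073 0.0598 0.0923] F [[0.9, 0.2, 0.6], [-0.3, -0.2, 1.4], [0.5, 0.2, 0.7]]
```

Call:
play_rows --pt "0.03 0 0 0 0 0" --pt "0 0 0 0 0 0"

```text
clock: 10.45
eef_pos: [0.5073, 0.0598, 0.092]
orientation: [0.707, 0.012, 0.707, -0.012]
wrist_force: [-1.0, -0.2, 1.8]
grip_width: 0.0008
```

```bash
python3 f.py
```

```text
10.55 tipz [np.float64(70.03), np.float64(70.02), np.float64(70.04)] pos [0.5073 0.0598 0.092 ] F [[-1.0, -0.2, 1.8], [-1.3, 0.3, 2.4], [-0.0, 0.1, 1.3]]
```

Call:
play_rows --pt "-0.5 0 0 0 0 0" --pt "0 -1.9 0 0 0 0" --pt "0 -1.9 0 0 0 0" --pt "0.2 0 0 0 0 0" --pt "0.1 0 0 0 0 0"

```text
clock: 11.18
eef_pos: [0.5058, 0.0222, 0.0938]
orientation: [0.707, 0.013, 0.707, -0.012]
wrist_force: [-0.5, -0.0, -1.0]
grip_width: 0.0009
```

Call:
play_rows --pt "0.1 0 0 0 0 0" --pt "0.06 0 0 0 0 0" --pt "0 0 0 0 0 0"

```text
clock: 11.55
eef_pos: [0.5058, 0.0221, 0.0923]
orientation: [0.707, 0.012, 0.707, -0.012]
wrist_force: [0.0, 0.5, -0.2]
grip_width: 0.0003
```

```bash
python3 f.py
```

```text
11.65 tipz [np.float64(70.27), np.float64(70.31), np.float64(70.35)] pos [0.5059 0.022  0.0924] F [[0.0, 0.5, -0.2], [0.0, 0.3, -0.7], [-0.2, 0.9, 0.5]]
```

Call:
play_rows --pt "0.04 0 0 0 0 0" --pt "0 0 0 0 0 0"

```text
clock: 11.9
eef_pos: [0.5059, 0.0218, 0.0919]
orientation: [0.707, 0.012, 0.707, -0.012]
wrist_force: [-0.0, -0.5, 0.2]
grip_width: 0.0007
```

```bash
python3 f.py
```

```text
12.0 tipz [np.float64(69.93), np.float64(69.95), np.float64(69.94)] pos [0.5059 0.0218 0.0919] F [[-0.0, -0.5, 0.2], [-0.0, -0.5, -0.1], [0.4, -0.2, 1.0]]
```

Call:
play_rows --pt "0.05 0 0 0 0 0" --pt "0 0 0 0 0 0"

```text
clock: 12.25
eef_pos: [0.5058, 0.0218, 0.0914]
orientation: [0.707, 0.012, 0.707, -0.012]
wrist_force: [-0.2, -0.3, -0.8]
grip_width: 0.0003
```

```bash
python3 f.py
```

```text
12.35 tipz [np.float64(69.39), np.float64(69.41), np.float64(69.41)] pos [0.5059 0.0218 0.0914] F [[-0.2, -0.3, -0.8], [-0.4, 0.3, -0.2], [0.2, -0.0, -0.3]]
```

Call:
play_rows --pt "0.05 0 0 0 0 0" --pt "0 0 0 0 0 0"

```text
clock: 12.6
eef_pos: [0.5059, 0.0218, 0.0909]
orientation: [0.707, 0.012, 0.707, -0.012]
wrist_force: [-0.3, 0.9, 0.6]
grip_width: 0.0008
```

```bash
python3 f.py
```

```text
12.7 tipz [np.float64(68.9), np.float64(68.92), np.float64(68.94)] pos [0.5059 0.0218 0.0909] F [[-0.3, 0.9, 0.6], [-0.1, -0.2, -0.2], [0.2, 0.3, 0.3]]
```

No key at the out height: the fourth is the latched one. I'll go on down to tap it at about 66 mm.

Call:
play_rows --pt "0.1 0 0 0 0 0" --pt "0.1 0 0 0 0 0" --pt "0.05 0 0 0 0 0" --pt "0 0 0 0 0 0"

```text
clock: 13.2
eef_pos: [0.5058, 0.0218, 0.0884]
orientation: [0.707, 0.012, 0.707, -0.012]
wrist_force: [-0.7, -0.1, 0.8]
grip_width: 0.0007
```

```bash
python3 f.py
```

```text
13.3 tipz [np.float64(66.37), np.float64(66.38), np.float64(66.45)] pos [0.5059 0.0218 0.0885] F [[-0.7, -0.1, 0.8], [-1.0, -0.2, -0.1], [0.2, 0.2, 0.2]]
```

Call:
play_rows --pt "0.03 0 0 0 0 0" --pt "0 0 0 0 0 0"

```text
clock: 13.55
eef_pos: [0.5059, 0.0218, 0.0881]
orientation: [0.707, 0.012, 0.707, -0.012]
wrist_force: [-0.5, 0.4, 0.4]
grip_width: 0.0006
```

```bash
python3 f.py
```

```text
13.65 tipz [np.float64(66.13), np.float64(66.14), np.float64(66.18)] pos [0.5059 0.0218 0.0882] F [[-0.5, 0.4, 0.4], [-0.6, -0.5, -0.9], [-0.6, -0.3, -0.2]]
```

Call:
play_rows --pt "0.04 0 0 0 0 0" --pt "0 0 0 0 0 0"

```text
clock: 13.9
eef_pos: [0.5059, 0.0218, 0.0879]
orientation: [0.707, 0.012, 0.707, -0.012]
wrist_force: [-0.6, 1.2, 1.8]
grip_width: 0.0003
```

```bash
python3 f.py
```

```text
14.0 tipz [np.float64(65.91), np.float64(65.91), np.float64(65.92)] pos [0.506  0.0218 0.0879] F [[-0.6, 1.2, 1.8], [-1.5, -0.5, 1.8], [-1.4, -0.2, 1.6]]
```

Call:
play_rows --pt "-0.3 0 0 0 0 0" --pt "0 0 0 0 0 0" --pt "0.3 0 0 0 0 0" --pt "0.15 0 0 0 0 0" --pt "0.1 0 0 0 0 0"

```text
clock: 14.62
eef_pos: [0.5062, 0.0218, 0.0856]
orientation: [0.707, 0.012, 0.707, -0.012]
wrist_force: [-1.3, 1.0, 5.0]
grip_width: 0.0006
```

```bash
python3 f.py
```

```text
14.725 tipz [np.float64(63.58), np.float64(63.49), np.float64(63.51)] pos [0.5062 0.0218 0.0855] F [[-1.3, 1.0, 5.0], [-0.5, 0.5, 5.0], [-1.0, 0.0, 5.7]]
```

Call:
play_rows --pt "0.07 0 0 0 0 0" --pt "0 0 0 0 0 0"

```text
clock: 14.98
eef_pos: [0.5062, 0.0218, 0.0852]
orientation: [0.707, 0.012, 0.707, -0.012]
wrist_force: [-2.4, -0.0, 9.4]
grip_width: 0.0002
```

```bash
python3 f.py
```

```text
15.075 tipz [np.float64(63.18), np.float64(63.24), np.float64(63.26)] pos [0.5062 0.0218 0.0853] F [[-2.4, -0.0, 9.4], [-2.8, -0.1, 8.4], [-2.8, 0.6, 9.1]]
```

Call:
play_rows --pt "0.05 0 0 0 0 0" --pt "0 0 0 0 0 0"

```text
clock: 15.32
eef_pos: [0.5062, 0.0218, 0.0849]
orientation: [0.707, 0.012, 0.707, -0.012]
wrist_force: [-3.6, 0.6, 9.7]
grip_width: 0.0007
```

```bash
python3 f.py
```

```text
15.425 tipz [np.float64(62.93), np.float64(62.94), np.float64(62.96)] pos [0.5062 0.0218 0.085 ] F [[-3.6, 0.6, 9.7], [-3.8, 0.3, 9.1], [-3.6, 0.7, 9.8]]
```

Call:
play_rows --pt "0.05 0 0 0 0 0" --pt "0 0 0 0 0 0"

```text
clock: 15.68
eef_pos: [0.5063, 0.0218, 0.0848]
orientation: [0.707, 0.012, 0.707, -0.012]
wrist_force: [-3.9, 0.6, 12.3]
grip_width: 0.0005
```

```bash
python3 f.py
```

```text
15.775 tipz [np.float64(62.78), np.float64(62.76), np.float64(62.78)] pos [0.5062 0.0218 0.0848] F [[-3.9, 0.6, 12.3], [-4.3, 0.3, 12.9], [-3.0, -0.5, 12.6]]
```

Call:
play_rows --pt "-0.2 0 0 0 0 0" --pt "-0.2 0 0 0 0 0" --pt "-0.2 0 0 0 0 0" --pt "0 0 0 0 0 0" --pt "0 0 0 0 0 0"

```text
clock: 16.4
eef_pos: [0.5061, 0.0218, 0.0897]
orientation: [0.707, 0.012, 0.707, -0.012]
wrist_force: [-0.4, -1.1, 4.9]
grip_width: 0.0007
```

```bash
python3 f.py
```

```text
16.5 tipz [np.float64(67.66), np.float64(67.64), np.float64(67.64)] pos [0.5061 0.0218 0.0896] F [[-0.4, -1.1, 4.9], [-0.2, -0.7, 4.8], [-0.3, -0.0, 5.0]]
```

The key pushes back with 5 N at 67.6 mm, above the latched height of 66 mm, so it has sprung up. I'll lift clear and look.

Call:
play_rows --pt "-0.4 0 0 0 0 0" --pt "-2 0 0 0 0 0" --pt "-4 0 0 0 0 0" --pt "-4 0 0 0 0 0" --pt "-3.5 0 0 0 0 0"

```text
clock: 17.12
eef_pos: [0.5053, 0.0219, 0.2293]
orientation: [0.707, 0.012, 0.707, -0.012]
wrist_force: [-0.2, 0.0, -0.1]
grip_width: 0.0003
```

Call:
play_rows --pt "0 2.8 0 0 0 0" --pt "0 2.8 0 0 0 0" --pt "0 0 0 0 0 0" --pt "0 0 0 0 0 0"

```text
clock: 17.62
eef_pos: [0.5074, 0.0774, 0.2279]
orientation: [0.707, 0.012, 0.707, -0.012]
wrist_force: [0.2, -1.1, 0.7]
grip_width: 0.0005
```

```bash
python3 look.py w3
python3 - <<'E'
from h import *
a=cv2.imread("pics/w1.png");b=cv2.imread("pics/w3.png")
z=lambda f:cv2.resize(f[170:240,190:375],None,fx=4.3,fy=4.3,interpolation=cv2.INTER_CUBIC)
cv2.imwrite("pics/cmp.png",np.vstack([z(a)[:295],z(b)[:295]]))
cv2.imwrite("pics/top1.png",arm.camera("top")["frame"])
E
```

```text
17.625 [0.5074 0.0774 0.2279] [[-0.001, 0.034, 0.999], [-0.0, 0.999, -0.034], [-1.0, -0.001, -0.001]] [ 0.23 -1.05  0.69] 0.00046904849325453115
row_mid [279.4, 205.8] 0.58 [0.5117 0.0776 0.07  ]
switch_box [277.7, 218.8] 0.72 [0.543  0.0748 0.    ]
key_a_top [301.3, 201.8] 0.59 [0.5089 0.0958 0.07  ]
```

View pics/cmp.png

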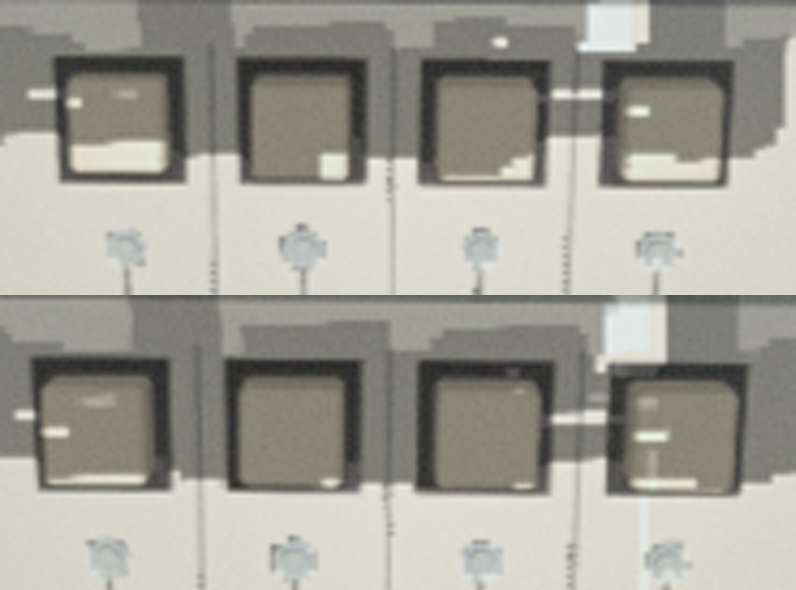

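View pics/w3.png

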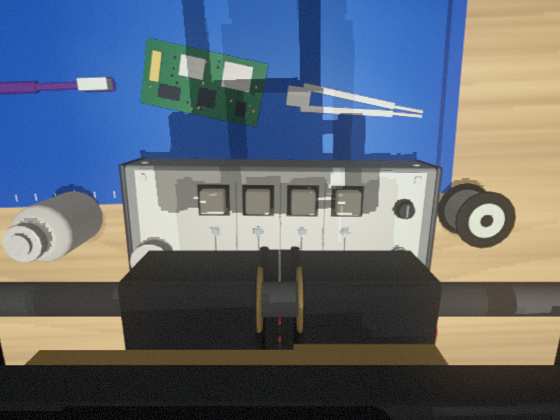

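The picture shows the fourth key (image left, about 213,200) now standing out to its bezel's lower and outer edge. It mirrors the first key (about 347,202), where before it sat centred and lower. Nothing else has moved. I'll hand in.

```bash
python3 -c "
from cell import arm
print(arm.sign_off())"
```

```text
the job is handed in; nothing more can be done
None
```

The latched key was the rightmost of the four. I pressed it right in and let it go, and all four keys now stand out; the job is handed in at about 17.7 s.

- **Taps, left to right:** the first three keys met the fingertip at about 70 mm, so they were out. The fourth met it at about 66 mm, so it was latched. Average forces were about 1.7 to 2.3 N. On the first key one noisy reading showed 3.1 N, over the 2.5 N limit, but its average stayed below it.
- **Press:** I pushed the fourth key to its stop, about 7.4 mm below its out height, at about 12.6 N. A sideways force of about 4 N built up during the press and was gone on release.
- **Checks:** while I was letting go, the key still pushed back with about 5 N at 67.6 mm, above its latched height, so it had sprung up. The last wrist picture shows it standing out like the other three. I did not tap the keys again after releasing it. In the wrist view the things in sight had not moved; those behind the box are hidden there, and I saved a last top picture but did not look at it. The gripper was about 14 cm above the keys, touching nothing, when I handed in.

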